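# Mask the light box and hold its shutter half open

### The job

Set up the small light box for matching dyed straw: lower the slotted mask plate over the box's two pins until it lies flush on the rails, and let go of it. Then draw the sprung shutter by its upright tab to half of its travel, where the tab stands level with the long middle notches in the rails, and finish while still holding it there against its spring. Leave everything else on the bench where it is.

Things in the scene. Friction and masses are not known exactly. Their poses are not given: they have to be found in the camera images.
- light_box: Fixed low grey housing, 140 mm wide (x), 45 mm high, with two aluminium rails 24 mm wide and 8 mm high on top along its whole length, centred at x = -50 and +50 mm. Origin on the bench; z up; it reaches from y = -165 to +145 mm. Notches in the rails' tops mark the middle of the shutter's tab when closed (y = -60), half open (-100, the longest pair) and fully open (-140).
- seat (a point): The mask plate's place on the light box: on top of the rails (53 mm above the bench), midway between the pins, at (0, 70) mm in the box's frame, axes as the box's. Two steel pins, 10 mm in diameter, 18 mm tall, tapered over the top 7 mm, stand at (x, y) = (+48, +35) and (-48, -35) mm from here. The seated plate's x lies along this x; turned half round it fits as well.
- mask_plate: Loose plywood plate, 124 mm (x) by 100 mm (y) by 8 mm thick, with its handle about 0.25 kg; origin at the middle of its underside. Two through holes of 12 mm at (x, y) = (+48, +35) and (-48, -35) mm and a slot 20 by 70 mm on either side of the handle. It starts lying flat on the bench, handle up.
- mask_grip (a point): Centre of the mask plate's wooden handle bar, 42 mm above the plate's underside and over its middle, axes as the plate's. The bar runs along y: 14 mm wide (x), 16 mm high, 96 mm long, its underside 26 mm clear above the plate between two end legs.
- shutter_tab (a point): Centre of the grip part of the shutter's upright aluminium tab: 26 mm wide (x), 12 mm thick (y, the sliding direction), top 15 mm above this point, which is 78 mm above the bench. Closed, it stands 130 mm from the seat towards the box's -y, midway between the rails. It is fixed to the flat steel shutter that slides between the rails, below the mask plate. Axes as the box's.
- shutter (a joint): Travel of the shutter in m: 0 closed (where the spring keeps it), 0.08 fully open against its stop, 0.04 half travel. It grows as the tab moves towards -y of the light box, away from the mask plate. The spring pulls it shut with about 3 N when closed, rising by 0.15 N per mm to 9 N at half travel and 15 N fully open.
- tape_roll_mid (a point): Bystander: roll of tape lying flat, 64 mm across, 24 mm high; this is its centre.
- sanding_block_mid (a point): Bystander: cork sanding block, 50 x 70 x 30 mm; its centre.
- thread_spool_mid (a point): Bystander: wooden spool standing upright, 40 mm across and 40 mm high; its centre.
- glue_jar_mid (a point): Bystander: closed jar, 64 mm across, 85 mm high; its centre.
- wood_disc_mid (a point): Bystander: flat wooden disc, 170 mm across, 14 mm thick; its centre.
- mug_mid (a point): Bystander: white mug, 76 mm across, 90 mm high; its centre.
- flat_brush_mid (a point): Bystander: flat brush, 200 mm long, lying to the side; its centre.

How it is judged:
By the outcome, as a careful person would: the job done as asked, in the order asked, and still so for the second after the job is handed in, while the arm keeps its last pose, push and grip.
It also fails if it takes over 56 s, if anything falls off the work surface, if the arm or the gripper's body presses on something with over 40 N, if the wrist force passes 120 N, or if a joint passes its speed limit or range.

### The arm

A 7-joint arm with a two-finger parallel gripper is mounted at the origin on the work surface. World frame = base frame: x ahead of the robot, y to its left, z up, the work surface at z = 0. Lengths are in m, angles in degrees, forces in N, time in s.
With the tool pointing down it reaches from about 0.425 to 0.875 m from the base axis. Payload 4.7 kg.
Tool frame: the origin (TCP) lies at the very end of the fingers, on their centre line; the grasp point (between the pads) lies env.tcp_to_grasp behind it (env.tcp_to_grasp is the distance from the TCP to the grasp point, in m); z points along the fingers, x is the direction in which the jaws open and shut, and the axes are right-handed (so a half turn about z gives the same grasp; the last joint's range is limited). The gripper opens to 87 mm and grips with 3 to 60 N. Pads are 19 mm wide; open, the fingers measure 117 mm over their backs; the gripper's body (75 mm by 190 mm) begins 51 mm behind the grasp point.
Start: joints at [70.136, 18.392, -4.016, 83.108, 1.295, 78.541, -3.26], TCP at [0.229, -0.608, 0.223] pointing down, gripper open.
Joint ranges: [-163.93, 163.93], [-17.29, 119.83], [-79.2, 71.16], [3.27, 140.29], [-89.18, 269.18], [5.43, 117.66], [-154.24, 154.24]. Speed limits (degrees/s): [147.25, 147.25, 180, 180, 180, 180, 180].

### API

Orientations are given as [roll, pitch, yaw] about the fixed x, y, z axes, in that order (R = Rz(yaw) Ry(pitch) Rx(roll)).
In Python, from cell import env gives the robot as it stands. The module is installed in compiled form; this text tells all that it offers.
- The arm moves only by the tool send_rows, never from a script. Its argument "steps" is a list of rows, each a list of 3 entries, a list of its own where there are three numbers: the shift along the tool's x, y, z in m, then the turn, a rotation vector about the tool's x, y, z in rad, then the finger opening in m, from 0 to 0.087. A call has exactly 5 rows; each row is the pose to reach, as a shift and turn from the pose commanded when the call began, along the tool's axes at that moment; what a row does not reach only later rows make up. A row lasts 1/12 s, in which the tool goes at most 41.7 mm and 7.16 degrees, less where a joint would pass 70% of its speed; a pose out of reach is approached as far as the arm can. A call with a gripper value outside its range is refused whole. The fingers move at their own pace and stop on an object; "grip_force" is the grip in N (left out, the last holds). Time passes only in rows, so rows that repeat a pose let the fingers close, or fill a call up. It gives the time, the measured TCP pose, the force and the opening at its end, in the units of the state.
- env.get_obs(): the state, without advancing time (a new reading comes with each control period).
- env.read_camera(name): name is "scene" or "top" or "wrist"; returns a dict with "pixels" (384x512x3 uint8, red, green, blue), "fx", "fy", "cx", "cy" (pixels), "position" and "rotation" of the camera in the world. Camera axes: x right, y up, looking along -z (the intrinsics and any distortion apply to the point x, -y, -z); pixel columns grow to the right and rows downward; lengths in m; the calibration is good to about 2 mm. A picture is of the moment at which its call begins. There is no depth.
- env.sign_off(): hands the job in, once; it reports no verdict.
The state is a dict: "time_s": time; "qpos": joint angles; "joint_velocities": joint speeds; "effort": joint torques, N m; "tool_pos": TCP position; "tool_rot": TCP orientation; "force": force on the tool from outside, world axes, zero at the start; "wrist_torque": the same for the moment, N m; "grip_width": finger opening in m.
Only numpy, scipy, OpenCV 4.12 (cv2) and the standard library are available. Lean on these libraries where they do the work, as an engineer would, in place of code of your own. Each camera call takes 0.05 s, during which the arm holds its last target.

## Working session

There is one attempt and no reset: what is moved stays moved. The work goes in short steps, Python scripts to look and compute and a tool call to move; the robot and the scene stay as the last step left them, time stands still between calls to the robot, and variables do not carry over. Pictures are saved under pics/ and viewed, and the job is handed in when it is done.

Besides the shell and the picture viewer there is one more tool, called after "Emit:" in YAML: its name, and indented under it one key for each argument. send_rows: Moves the arm, as the interface text tells. Its arguments: {"type":"object","properties":{"steps":{"type":"array"},"grip_force":{"type":"number"}},"required":["steps"]}

```bash
mkdir -p pics
cat > h.py <<'E'
import numpy as np, cv2, pickle
from cell import env
def snap(n,f):
    d=env.read_camera(n); cv2.imwrite(f'pics/{f}.png',d['pixels'][:,:,::-1]); pickle.dump(d,open(f'pics/{f}.pkl','wb')); return d
E
python3 - <<'E'
from h import *
print(env.tcp_to_grasp); print(env.get_obs())
for n in ['scene','top','wrist']:
    d=snap(n,n+'0'); print(n,{k:v for k,v in d.items() if k!='pixels'})
E
```

```text
0.0187
{'time_s': 0.0, 'qpos': array([70.13397453, 18.43939274, -4.01734345, 83.17481435,  1.29421542,
       78.54081405, -3.26069851]), 'joint_velocities': array([-0.05825911, -0.05475487, -0.08706088, -0.02608342,  0.06696448,
       -0.02479572, -0.03753224]), 'effort': array([-5.16740620e-04, -4.91288245e+01, -4.03890945e-01, -3.12530172e+01,
       -6.39386172e-02,  4.36903350e-02,  1.60134718e-04]), 'tool_pos': array([ 0.22926094, -0.60763334,  0.22145875]), 'tool_rot': array([ 1.79995584e+02,  1.09813179e-01, -6.93233667e+01]), 'force': array([0.38886233, 0.28038208, 0.21756789]), 'wrist_torque': array([ 0.00586232, -0.02232482,  0.03444216]), 'grip_width': 0.08685475388330471}
scene {'fx': 349.6992832460376, 'fy': 349.6992832460376, 'cx': 254.08677004728779, 'cy': 193.94972708853314, 'position': array([ 0.89920609, -0.42232824,  0.80184045]), 'rotation': array([41.2089193 , -1.04354199, 31.70294795])}
top {'fx': 358.2398414254449, 'fy': 358.2398414254449, 'cx': 252.19529725006453, 'cy': 190.56247882896693, 'position': array([0.36126047, 0.14564237, 1.1272529 ]), 'rotation': array([ 12.26765597,  -0.10986319, -97.01064656])}
wrist {'fx': 319.13146747865403, 'fy': 319.13146747865403, 'cx': 256.6476400632429, 'cy': 196.04278594009577, 'position': array([ 0.30689957, -0.57756962,  0.38387052]), 'rotation': array([-17.84133701,   0.10536879, -69.36276548])}
```

View pics/scene0.png

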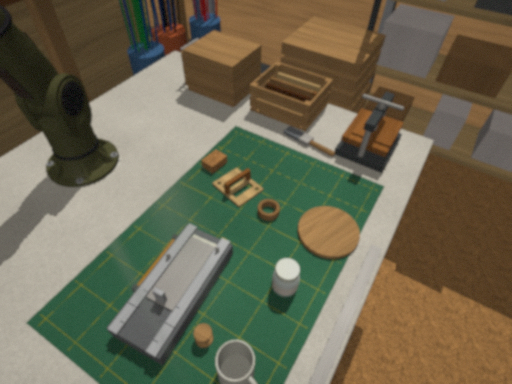

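View pics/top0.png

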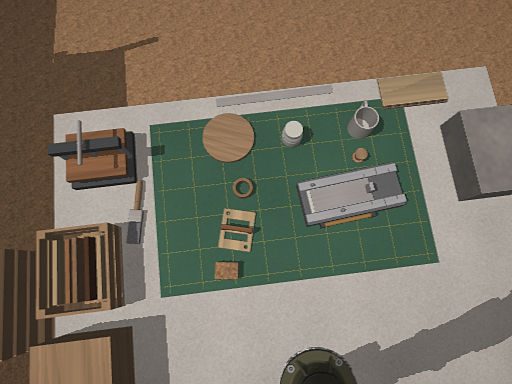

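View pics/wrist0.png

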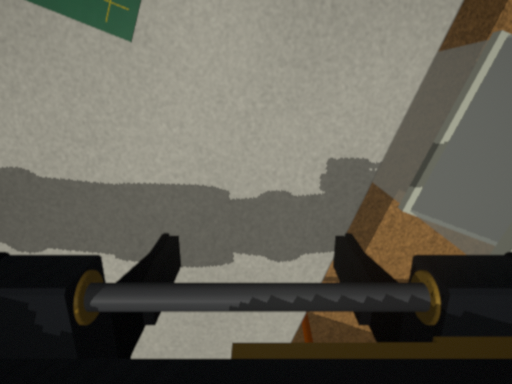

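Run:
```python
import cv2
im=cv2.imread('pics/top0.png')
cv2.imwrite('pics/t_box.png',cv2.resize(im[140:250,280:420],None,fx=5.5,fy=5.4,interpolation=cv2.INTER_CUBIC))
cv2.imwrite('pics/t_pl.png',cv2.resize(im[170:285,200:270],None,fx=5,fy=5,interpolation=cv2.INTER_CUBIC))
im=cv2.imread('pics/scene0.png')
cv2.imwrite('pics/s_box.png',cv2.resize(im[215:365,100:245],None,fx=4,fy=4,interpolation=cv2.INTER_CUBIC))
cv2.imwrite('pics/s_pl.png',cv2.resize(im[140:220,190:290],None,fx=6,fy=6,interpolation=cv2.INTER_CUBIC))
```

```text
(no output)
```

View pics/t_box.png

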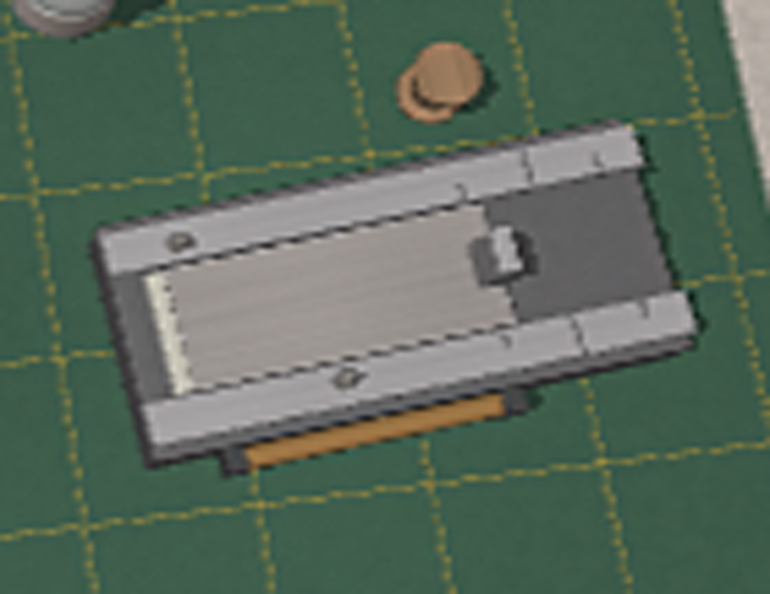

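View pics/t_pl.png

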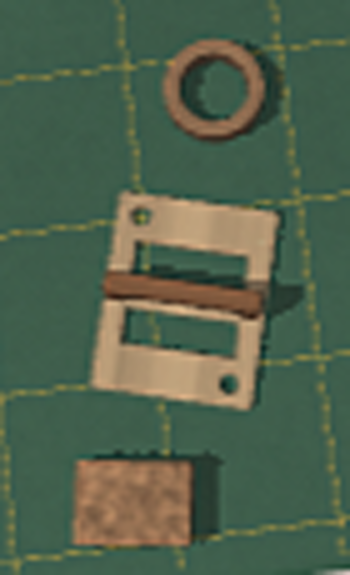

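View pics/s_box.png

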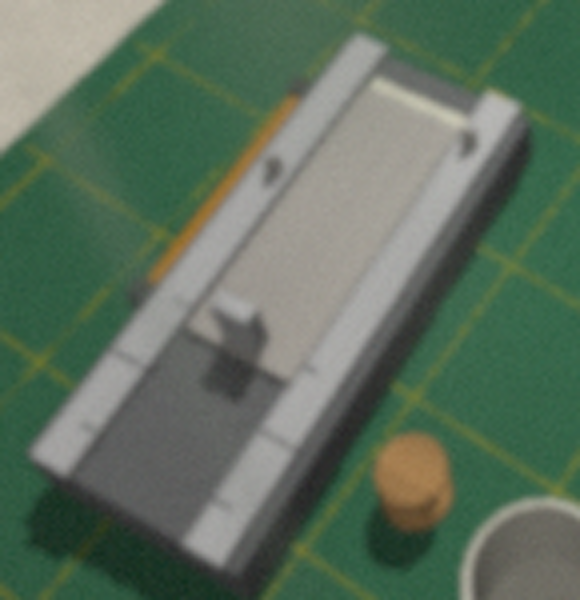

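View pics/s_pl.png

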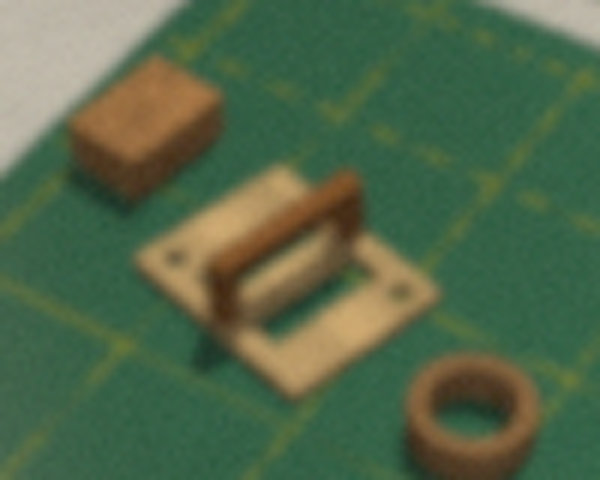

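```bash
cat >> h.py <<'E'
from scipy.spatial.transform import Rotation as Rt
from scipy.optimize import least_squares
def proj(d,P):
    p=Rt.from_euler('xyz',d['rotation'],degrees=True).inv().apply(np.atleast_2d(P)-d['position'])
    return np.c_[d['cx']+d['fx']*p[:,0]/-p[:,2], d['cy']-d['fy']*p[:,1]/-p[:,2]]
def unproj(d,uv,z):
    uv=np.atleast_2d(uv)
    r=np.c_[(uv[:,0]-d['cx'])/d['fx'],-(uv[:,1]-d['cy'])/d['fy'],-np.ones(len(uv))]
    r=Rt.from_euler('xyz',d['rotation'],degrees=True).apply(r)
    return d['position']+r*((z-d['position'][2])/r[:,2])[:,None]
def place(v,L):
    c,s=np.cos(v[2]),np.sin(v[2]); L=np.atleast_2d(L)
    return np.c_[v[0]+c*L[:,0]-s*L[:,1],v[1]+s*L[:,0]+c*L[:,1],L[:,2]]
def fit(obs,v0,verbose=1):
    # obs: list of (d, L, uv)
    f=lambda v: np.concatenate([(proj(d,place(v,L))-uv).ravel() for d,L,uv in obs])
    r=least_squares(f,v0,loss='soft_l1')
    if verbose:
        for d,L,uv in obs: print(np.round(proj(d,place(r.x,L))-uv,1).tolist())
    print('pose',r.x[:2],np.degrees(r.x[2])); return r.x
def uncrop(c,s,o): return (np.array(c,float)+.5)/np.array(s)-.5+np.array(o)
E
cat > f1.py <<'E'
from h import *
T=pickle.load(open('pics/top0.pkl','rb'));S=pickle.load(open('pics/scene0.pkl','rb'))
z=.053
Lb=np.array([[.062,.145,z],[.038,.145,z],[.062,-.165,z],[.038,-.165,z],[-.038,.145,z],[-.062,.145,z],[-.038,-.165,z],[-.062,-.165,z],[.048,.105,.071],[-.048,.035,.071]])
tb=uncrop([[97,232],[110,272],[632,122],[645,165],[143,405],[155,445],[685,292],[697,330],[182,238],[347,376]],[5.5,5.4],[280,140])
sb=uncrop([[523,105],[487,92],[222,570],[183,543],[388,47],[360,35],[68,478],[30,455],[464,138],[272,160]],4,[100,215])
z=.008
Lp=np.array([[.062,.05,z],[.062,-.05,z],[-.062,-.05,z],[-.062,.05,z],[.048,.035,z],[-.048,-.035,z]])
tp=uncrop([[120,192],[280,212],[250,410],[93,387],[140,216],[229,384]],5,[200,170])
sp=uncrop([[440,293],[295,398],[135,258],[285,165],[402,290],[178,258]],6,[190,140])
for L,t,s in((Lb,tb,sb),(Lp,tp,sp)):
    fit([(T,L,t)],[.5,0,0]); fit([(S,L,s)],[.5,0,0]); fit([(T,L,t),(S,L,s)],[.5,0,0])
E
python3 f1.py
```

```text
[[0.7, 0.3], [0.1, 0.3], [-0.2, 0.6], [-0.3, -0.1], [0.1, -0.3], [-0.2, 0.0], [-0.3, -0.3], [-0.1, 0.2], [-0.1, -0.5], [0.5, -0.2]]
pose [ 0.55080865 -0.17762489] 5.043413117590761
[[-0.3, 0.5], [0.5, 0.2], [-0.0, -0.4], [0.1, 0.7], [0.1, 0.4], [-0.6, -0.0], [-0.5, -0.2], [0.1, 0.3], [1.2, -1.8], [-0.2, -0.7]]
pose [ 0.55039756 -0.17641073] 5.205041986460264
[[0.4, 0.5], [-0.1, 0.5], [-0.4, 0.6], [-0.5, -0.1], [-0.1, -0.1], [-0.4, 0.2], [-0.5, -0.3], [-0.4, 0.2], [-0.4, -0.3], [0.2, -0.1]]
[[-0.3, 0.8], [0.5, 0.4], [-0.2, -0.1], [-0.1, 1.0], [0.1, 0.5], [-0.6, 0.1], [-0.6, -0.0], [-0.0, 0.5], [1.2, -1.5], [-0.2, -0.5]]
pose [ 0.55063984 -0.17687575] 5.131748819588605
[[0.2, -0.1], [-0.5, 0.1], [0.2, -0.1], [-0.5, 0.1], [0.2, 0.0], [0.2, -0.1]]
pose [0.48518078 0.17720409] -14.749123375910287
[[0.4, 0.1], [-0.0, -0.5], [0.2, -0.2], [-0.4, 0.2], [0.0, 0.5], [-0.3, -0.1]]
pose [0.48519231 0.17920599] -15.369293666071794
[[0.0, -0.2], [-0.6, 0.2], [-0.2, -0.0], [-0.8, 0.0], [0.1, -0.0], [-0.1, -0.0]]
[[0.3, 0.2], [-0.0, -0.2], [0.0, 0.2], [-0.7, 0.5], [-0.1, 0.6], [-0.5, 0.3]]
pose [0.4853094  0.17802213] -14.996813432861071
```

```bash
cat >> h.py <<'E'
def go(x,y,z,yaw,n=1):
    o=env.get_obs(); R0=Rt.from_euler('xyz',o['tool_rot'],degrees=True); R1=Rt.from_euler('xyz',[180,0,yaw],degrees=True)
    t=R0.inv().apply(np.array([x,y,z])-o['tool_pos']); w=(R0.inv()*R1).as_rotvec()
    print('total shift',t.round(4),'turn',w.round(4),'t',o['time_s'])
    for i in range(1,n+1): print([(t*i/n).round(4).tolist(),(w*i/n).round(4).tolist()])
E
python3 -c "
from h import *
go(.5,-.2,.25,-45,15); go(.5,.178,.25,-15,1)"
```

```text
total shift [-0.286  -0.3972 -0.0279] turn [-2.000e-04  1.400e-03 -4.246e-01] t 0.15
[[-0.0191, -0.0265, -0.0019], [-0.0, 0.0001, -0.0283]]
[[-0.0381, -0.053, -0.0037], [-0.0, 0.0002, -0.0566]]
[[-0.0572, -0.0794, -0.0056], [-0.0, 0.0003, -0.0849]]
[[-0.0763, -0.1059, -0.0074], [-0.0001, 0.0004, -0.1132]]
[[-0.0953, -0.1324, -0.0093], [-0.0001, 0.0005, -0.1415]]
[[-0.1144, -0.1589, -0.0112], [-0.0001, 0.0006, -0.1698]]
[[-0.1335, -0.1854, -0.013], [-0.0001, 0.0007, -0.1981]]
[[-0.1525, -0.2119, -0.0149], [-0.0001, 0.0008, -0.2265]]
[[-0.1716, -0.2383, -0.0167], [-0.0001, 0.0009, -0.2548]]
[[-0.1907, -0.2648, -0.0186], [-0.0002, 0.0009, -0.2831]]
[[-0.2097, -0.2913, -0.0205], [-0.0002, 0.001, -0.3114]]
[[-0.2288, -0.3178, -0.0223], [-0.0002, 0.0011, -0.3397]]
[[-0.2479, -0.3443, -0.0242], [-0.0002, 0.0012, -0.368]]
[[-0.2669, -0.3707, -0.026], [-0.0002, 0.0013, -0.3963]]
[[-0.286, -0.3972, -0.0279], [-0.0002, 0.0014, -0.4246]]
total shift [-0.6397 -0.5307 -0.0274] turn [-6.000e-04  1.400e-03 -9.482e-01] t 0.15
[[-0.6397, -0.5307, -0.0274], [-0.0006, 0.0014, -0.9482]]
```

Emit:
send_rows:
  steps:
    - [[-0.019,-0.026,-0.002],[0,0,-0.028],0.087]
    - [[-0.038,-0.053,-0.004],[0,0,-0.057],0.087]
    - [[-0.057,-0.079,-0.006],[0,0,-0.085],0.087]
    - [[-0.076,-0.106,-0.008],[0,0,-0.113],0.087]
    - [[-0.095,-0.132,-0.01],[0,0,-0.14],0.087]

```text
time_s: 0.57
tool_pos: [0.3201, -0.4711, 0.2323]
tool_rot: [180.0, 0.0, -61.2]
force: [-0.0, 0.2, 0.3]
grip_width: 0.0872
```

```bash
python3 -c "
from h import *
go(.5,-.2,.25,-45,1); go(.5,.178,.25,-15,1)"
```

```text
total shift [-0.151  -0.2882 -0.0176] turn [-0.      0.0005 -0.2832] t 0.5667
[[-0.151, -0.2882, -0.0176], [-0.0, 0.0005, -0.2832]]
total shift [-0.4823 -0.4701 -0.0175] turn [-2.000e-04  5.000e-04 -8.068e-01] t 0.5667
[[-0.4823, -0.4701, -0.0175], [-0.0002, 0.0005, -0.8068]]
```

Emit:
send_rows:
  steps:
    - [[-0.02,-0.033,-0.003],[0,0,-0.04],0.087]
    - [[-0.04,-0.066,-0.006],[0,0,-0.08],0.087]
    - [[-0.06,-0.1,-0.009],[0,0,-0.12],0.087]
    - [[-0.08,-0.133,-0.012],[0,0,-0.16],0.087]
    - [[-0.1,-0.166,-0.015],[0,0,-0.2],0.087]

```text
time_s: 0.98
tool_pos: [0.4175, -0.3034, 0.2476]
tool_rot: [180.0, -0.0, -49.7]
force: [-0.1, 0.7, 0.1]
grip_width: 0.0869
```

```bash
python3 -c "
from h import *
go(.485,.178,.2,-15,1)"
```

```text
total shift [-0.3237 -0.3627  0.0474] turn [ 4.000e-04 -0.000e+00 -6.063e-01] t 0.9833
[[-0.3237, -0.3627, 0.0474], [0.0004, -0.0, -0.6063]]
```

Emit:
send_rows:
  steps:
    - [[-0.024,-0.024,0],[0,0,-0.045],0.087]
    - [[-0.048,-0.049,0],[0,0,-0.09],0.087]
    - [[-0.073,-0.073,0],[0,0,-0.135],0.087]
    - [[-0.097,-0.098,0],[0,0,-0.18],0.087]
    - [[-0.121,-0.122,0],[0,0,-0.22],0.087]

```text
time_s: 1.4
tool_pos: [0.432, -0.1322, 0.2474]
tool_rot: [180.0, -0.0, -37.1]
force: [0.1, 0.0, 0.6]
grip_width: 0.0868
```

```bash
python3 -c "
from h import *
go(.485,.178,.2,-15,1)"
```

```text
total shift [-0.1449 -0.2794  0.0472] turn [ 0.0004 -0.     -0.3858] t 1.4
[[-0.1449, -0.2794, 0.0472], [0.0004, -0.0, -0.3858]]
```

Emit:
send_rows:
  steps:
    - [[-0.016,-0.031,0.004],[0,0,-0.043],0.087]
    - [[-0.032,-0.062,0.008],[0,0,-0.086],0.087]
    - [[-0.048,-0.093,0.012],[0,0,-0.13],0.087]
    - [[-0.064,-0.124,0.016],[0,0,-0.172],0.087]
    - [[-0.08,-0.155,0.02],[0,0,-0.215],0.087]

```text
time_s: 1.82
tool_pos: [0.4621, 0.0393, 0.2274]
tool_rot: [180.0, -0.0, -24.8]
force: [0.3, -0.9, -0.7]
grip_width: 0.0868
```

```bash
python3 -c "
from h import *
go(.485,.178,.2,-15,1)"
```

```text
total shift [-0.0374 -0.1355  0.0272] turn [ 0.0006 -0.0006 -0.1713] t 1.8167
[[-0.0374, -0.1355, 0.0272], [0.0006, -0.0006, -0.1713]]
```

Emit:
send_rows:
  steps:
    - [[-0.01,-0.035,0.007],[0,0,-0.045],0.087]
    - [[-0.02,-0.07,0.014],[0,0,-0.09],0.087]
    - [[-0.03,-0.105,0.021],[0,0,-0.135],0.087]
    - [[-0.037,-0.135,0.027],[0,0,-0.171],0.087]
    - [[-0.037,-0.135,0.027],[0,0,-0.171],0.087]

```text
time_s: 2.23
tool_pos: [0.4842, 0.183, 0.1996]
tool_rot: [-179.8, 0.2, -14.5]
force: [-0.6, 0.4, -0.7]
grip_width: 0.0873
```

```bash
python3 -c "
from h import *
d=snap('wrist','w1');print(d['position'],d['rotation']); go(.485,.178,.2,-15,1)"
```

```text
[0.50415072 0.26455366 0.36224678] [-17.55454107   0.22648612 -14.54940309]
total shift [ 0.0009  0.0013 -0.0003] turn [-0.0015  0.0026  0.0048] t 2.2833
[[0.0009, 0.0013, -0.0003], [-0.0015, 0.0026, 0.0048]]
```

View pics/w1.png

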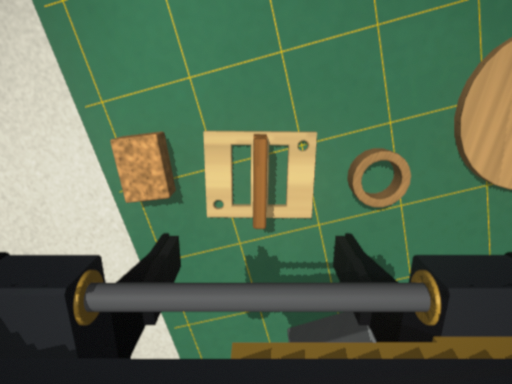

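```bash
cat > f2.py <<'E'
from f1 import *
W=pickle.load(open('pics/w1.pkl','rb'))
im=W['pixels'][120:235,190:330,::-1]
cv2.imwrite('pics/w1c.png',cv2.resize(im,None,fx=5,fy=5,interpolation=cv2.INTER_CUBIC))
E
python3 f2.py >/dev/null
```

```text
(no output)
```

View pics/w1c.png

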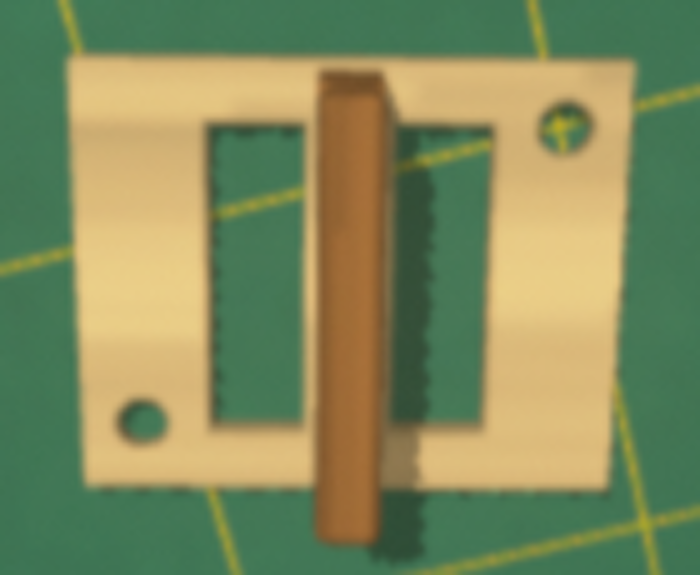

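```bash
cat > f3.py <<'E'
from f1 import *
W=pickle.load(open('pics/w1.pkl','rb'))
print('----')
w=uncrop([[635,61],[610,490],[84,487],[67,57],[565,127],[142,421]],5,[190,120])
p=fit([(W,Lp,w)],[.48,.18,-.26])
# handle bar top ends z=.05
Lh=np.array([[-.007,.048,.05],[.007,.048,.05],[.007,-.048,.05],[-.007,-.048,.05]])
print(((proj(W,place(p,Lh))+.5-np.array([190,120]))*5).round(0))
go(p[0],p[1],.12,np.degrees(p[2]))
E
python3 f3.py|sed '1,/----/d'
```

```text
[[-0.2, -0.0], [-0.5, -0.5], [0.3, -0.7], [0.0, -0.0], [0.3, 0.4], [0.1, 0.7]]
pose [0.48361115 0.17912913] -14.916508589649348
[[316.  93.]
 [388.  94.]
 [381. 549.]
 [315. 549.]]
total shift [-0.0005  0.0007  0.0798] turn [-0.0015  0.0026  0.0033] t 2.2833
[[-0.0005, 0.0007, 0.0798], [-0.0015, 0.0026, 0.0033]]
```

Emit:
send_rows:
  steps:
    - [[0,0,0.028],[0,0.001,0.003],0.06]
    - [[0,0,0.056],[-0.001,0.002,0.003],0.06]
    - [[0,0,0.084],[-0.001,0.002,0.003],0.06]
    - [[-0.001,0.001,0.112],[-0.001,0.002,0.003],0.06]
    - [[-0.001,0.001,0.137],[-0.001,0.002,0.003],0.06]

```text
time_s: 2.7
tool_pos: [0.484, 0.1727, 0.0619]
tool_rot: [179.8, -0.1, -15.4]
force: [0.3, -0.1, 0.3]
grip_width: 0.0634
```

```bash
python3 -c "
from h import *
go(.4836,.1791,.0233,-14.9)"
```

```text
total shift [-0.0022 -0.0062  0.0385] turn [ 0.0031 -0.0018 -0.0094] t 2.7
[[-0.0022, -0.0062, 0.0385], [0.0031, -0.0018, -0.0094]]
```

Emit:
send_rows:
  steps:
    - [[0,0,0],[0,0,0],0.06]
    - [[0,0,0],[0,0,0],0.06]
    - [[0,0,0],[0,0,0],0.06]
    - [[0,0,0],[0,0,0],0.06]
    - [[0,0,0],[0,0,0],0.06]

```text
time_s: 3.12
tool_pos: [0.4858, 0.1751, 0.0653]
tool_rot: [180.0, -0.3, -15.3]
force: [0.3, -1.2, 1.0]
grip_width: 0.0598
```

```bash
python3 -c "
from h import *
go(.4836,.1791,.0233,-14.9);print(env.get_obs()['tool_pos'])
d=snap('wrist','w2')"
```

```text
total shift [-0.0034 -0.0032  0.042 ] turn [ 0.0001 -0.005  -0.0075] t 3.1167
[[-0.0034, -0.0032, 0.042], [0.0001, -0.005, -0.0075]]
[0.48582402 0.17513472 0.06528643]
```

View pics/w2.png

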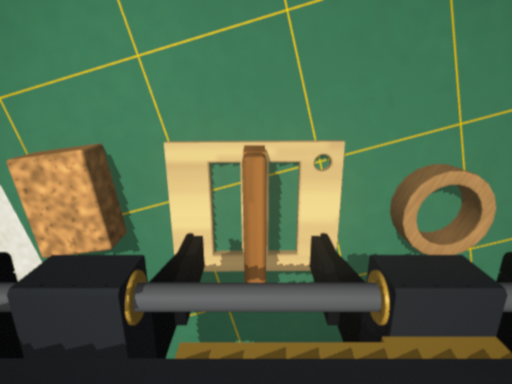

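```bash
cat > f4.py <<'E'
from h import *
W=pickle.load(open('pics/w2.pkl','rb'))
im=W['pixels'][130:285,155:355,::-1]
cv2.imwrite('pics/w2c.png',cv2.resize(im,None,fx=3.8,fy=3.8,interpolation=cv2.INTER_CUBIC))
print(W['position'])
for i in range(5):
    d=env.read_camera('top');o=env.get_obs();print(o['time_s'],o['tool_pos'].round(4),o['tool_rot'].round(2),o['joint_velocities'].round(1))
E
python3 f4.py
```

```text
[0.50593074 0.25737037 0.22760745]
3.2167 [0.4854 0.1751 0.0647] [179.98  -0.24 -15.32] [-0.1  0.4  0.1  0.5 -0.  -0.1 -0.2]
3.2667 [0.4851 0.1751 0.0645] [179.96  -0.21 -15.3 ] [-0.1  0.4  0.2  0.3  0.  -0.1  0. ]
3.3167 [0.4849 0.1751 0.0642] [179.95  -0.19 -15.3 ] [-0.   0.3  0.1  0.4  0.1  0.  -0.1]
3.3667 [0.4847 0.175  0.064 ] [ 1.7994e+02 -1.6000e-01 -1.5300e+01] [-0.1  0.4  0.1  0.2  0.1 -0.   0. ]
3.4167 [0.4846 0.175  0.0638] [ 1.7994e+02 -1.5000e-01 -1.5300e+01] [-0.1  0.3  0.2  0.2  0.1  0.  -0. ]
```

View pics/w2c.png

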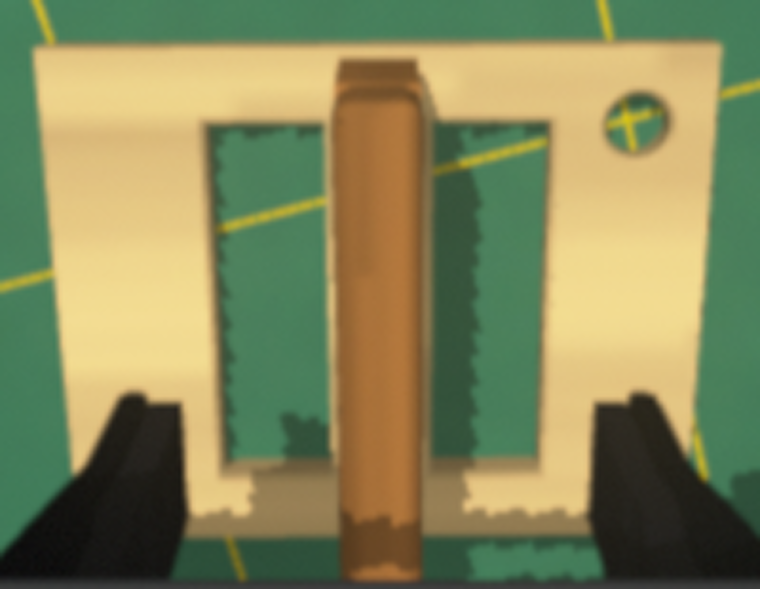

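```bash
cat > f5.py <<'E'
from f1 import *
W=pickle.load(open('pics/w2.pkl','rb'))
print('----')
w=uncrop([[722,42],[35,46],[637,122],[695,420],[60,330]],3.8,[155,130])
L=Lp[[0,3,4]]
p=fit([(W,L,w[:3])],[.48,.18,-.26])
go(p[0],p[1],.0233,np.degrees(p[2]))
E
python3 f5.py|sed '1,/----/d'
```

```text
[[-0.1, -0.2], [-0.4, -0.1], [0.6, 0.4]]
pose [0.48390711 0.17944331] -15.006102143466471
total shift [-0.002  -0.0041  0.0405] turn [ 0.001  -0.0026 -0.0051] t 3.4167
[[-0.002, -0.0041, 0.0405], [0.001, -0.0026, -0.0051]]
```

Emit:
send_rows:
  steps:
    - [[0,-0.002,0.012],[0,0,-0.005],0.06]
    - [[-0.001,-0.004,0.025],[0,0,-0.005],0.06]
    - [[-0.001,-0.004,0.039],[0,0,-0.005],0.06]
    - [[-0.001,-0.004,0.039],[0,0,-0.005],0.06]
    - [[-0.001,-0.004,0.039],[0,0,-0.005],0.06]

```text
time_s: 3.83
tool_pos: [0.483, 0.1789, 0.0227]
tool_rot: [179.9, 0.1, -15.0]
force: [0.7, -0.0, 0.2]
grip_width: 0.0602
```

Emit:
send_rows:
  steps:
    - [[0,0,0],[0,0,0],0.0]
    - [[0,0,0],[0,0,0],0.0]
    - [[0,0,0],[0,0,0],0.0]
    - [[0,0,0],[0,0,0],0.0]
    - [[0,0,0],[0,0,0],0.0]
  grip_force: 40

```text
time_s: 4.25
tool_pos: [0.4849, 0.179, 0.0249]
tool_rot: [179.9, -0.2, -15.0]
force: [-1.1, 0.7, 1.0]
grip_width: 0.0346
```

```bash
python3 -c "
from h import *
o=env.get_obs();print(o['tool_pos'],o['tool_rot'],o['force'],o['grip_width'])
d=snap('wrist','w3');print(d['position'])"
```

```text
[0.48493191 0.17904712 0.02489291] [ 1.79947752e+02 -1.60321595e-01 -1.50174394e+01] [-1.06167377  0.73753966  1.02347206] 0.034580980114863345
[0.50497086 0.26143295 0.18713513]
```

View pics/w3.png

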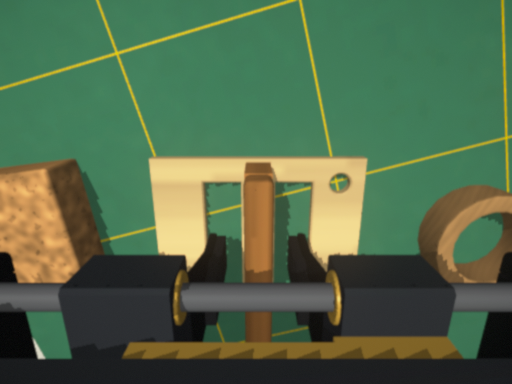

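Fingers still closing (~60 mm/s), bar between them. Continue.

Emit:
send_rows:
  steps:
    - [[0,0,0],[0,0,0],0.0]
    - [[0,0,0],[0,0,0],0.0]
    - [[0,0,0],[0,0,0],0.0]
    - [[0,0,0],[0,0,0],0.0]
    - [[0,0,0],[0,0,0],0.0]

```text
time_s: 4.72
tool_pos: [0.4848, 0.179, 0.0246]
tool_rot: [179.9, -0.1, -15.0]
force: [0.6, 0.8, -0.0]
grip_width: 0.0137
```

```bash
python3 -c "
from h import *
go(.484,.179,.15,-15);o=env.get_obs();print(o['tool_pos'],o['force'])"
```

```text
total shift [-0.0004  0.0003 -0.1254] turn [ 0.0011 -0.0023 -0.0002] t 4.7167
[[-0.0004, 0.0003, -0.1254], [0.0011, -0.0023, -0.0002]]
[0.48476171 0.17899628 0.02459915] [ 0.55241284  0.75891011 -0.00380882]
```

Emit:
send_rows:
  steps:
    - [[0,0,-0.01],[0,0,0],0.0]
    - [[0,0,-0.035],[0,0,0],0.0]
    - [[0,0,-0.065],[0,0,0],0.0]
    - [[0,0,-0.1],[0,0,0],0.0]
    - [[0,0,-0.13],[0,0,0],0.0]

```text
time_s: 5.13
tool_pos: [0.4838, 0.1797, 0.1565]
tool_rot: [179.9, -0.1, -15.0]
force: [1.2, 0.3, -3.0]
grip_width: 0.0135
```

```bash
python3 -c "
from h import *
go(.5443,-.107,.155,5.1);o=env.get_obs();print(o['tool_pos'],o['force'])"
```

```text
total shift [0.1325 0.2613 0.0019] turn [ 0.0012 -0.0014 -0.3501] t 5.1333
[[0.1325, 0.2613, 0.0019], [0.0012, -0.0014, -0.3501]]
[0.48375833 0.17967216 0.15645336] [ 1.16712304  0.33304361 -3.01719735]
```

Emit:
send_rows:
  steps:
    - [[0.01,0.02,0],[0,0,-0.03],0.0]
    - [[0.022,0.045,0],[0,0,-0.06],0.0]
    - [[0.036,0.072,0],[0,0,-0.1],0.0]
    - [[0.051,0.102,0],[0,0,-0.14],0.0]
    - [[0.066,0.131,0],[0,0,-0.18],0.0]

```text
time_s: 5.55
tool_pos: [0.5137, 0.0345, 0.1552]
tool_rot: [179.9, -0.1, -4.5]
force: [1.6, -1.0, -2.6]
grip_width: 0.0136
```

```bash
python3 -c "
from h import *
go(.5443,-.107,.155,5.1)"
```

```text
total shift [0.0416 0.1386 0.0005] turn [ 0.0021 -0.0014 -0.1679] t 5.55
[[0.0416, 0.1386, 0.0005], [0.0021, -0.0014, -0.1679]]
```

Emit:
send_rows:
  steps:
    - [[0.01,0.033,0],[0,0,-0.04],0.0]
    - [[0.02,0.066,0],[0,0,-0.08],0.0]
    - [[0.03,0.1,0],[0,0,-0.12],0.0]
    - [[0.038,0.127,0],[0,0,-0.155],0.0]
    - [[0.042,0.138,0],[0,0,-0.168],0.0]

```text
time_s: 5.97
tool_pos: [0.5443, -0.1112, 0.1549]
tool_rot: [179.8, -0.0, 4.7]
force: [-0.1, -1.3, -2.3]
grip_width: 0.0137
```

Emit:
send_rows:
  steps:
    - [[0,0,0],[0,0,0],0.0]
    - [[0,0,0],[0,0,0],0.0]
    - [[0,0,0],[0,0,0],0.0]
    - [[0,0,0],[0,0,0],0.0]
    - [[0,0,0],[0,0,0],0.0]

```text
time_s: 6.38
tool_pos: [0.5446, -0.1036, 0.1552]
tool_rot: [179.9, -0.1, 5.1]
force: [0.4, -0.5, -2.3]
grip_width: 0.0134
```

```bash
python3 -c "
from h import *
go(.5443,-.107,.155,5.1)
o=env.get_obs();print(o['tool_pos'],o['tool_rot']);pickle.dump(o,open('pics/o4.pkl','wb'))
for n in ['scene','top','wrist']: d=snap(n,n+'4')
im=cv2.imread('pics/scene4.png');cv2.imwrite('pics/s4c.png',cv2.resize(im[160:360,100:290],None,fx=3,fy=3,interpolation=cv2.INTER_CUBIC))
im=cv2.imread('pics/top4.png');cv2.imwrite('pics/t4c.png',cv2.resize(im[130:250,260:420],None,fx=4.8,fy=4.8,interpolation=cv2.INTER_CUBIC))
"
```

```text
total shift [-0.0006  0.0033  0.0002] turn [ 0.0016 -0.0015 -0.0006] t 6.3833
[[-0.0006, 0.0033, 0.0002], [0.0016, -0.0015, -0.0006]]
[ 0.54463213 -0.10363116  0.15521096] [ 1.79909497e+02 -8.44409415e-02  5.06824668e+00]
```

View pics/wrist4.png

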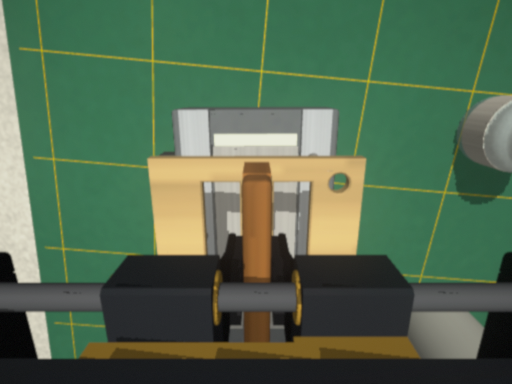

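View pics/s4c.png

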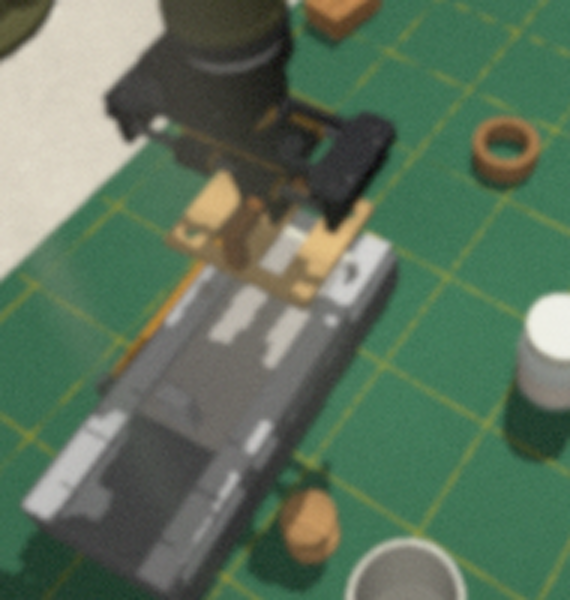

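View pics/t4c.png

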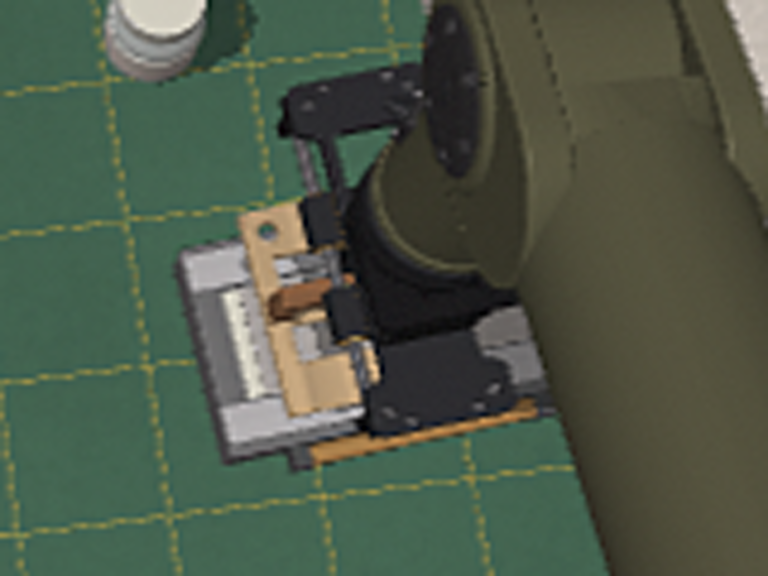

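```bash
python3 -c "
import cv2
im=cv2.imread('pics/wrist4.png');cv2.imwrite('pics/w4c.png',cv2.resize(im[100:265,140:375],None,fx=3.4,fy=3.4,interpolation=cv2.INTER_CUBIC))
"
```

```text
(no output)
```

View pics/w4c.png

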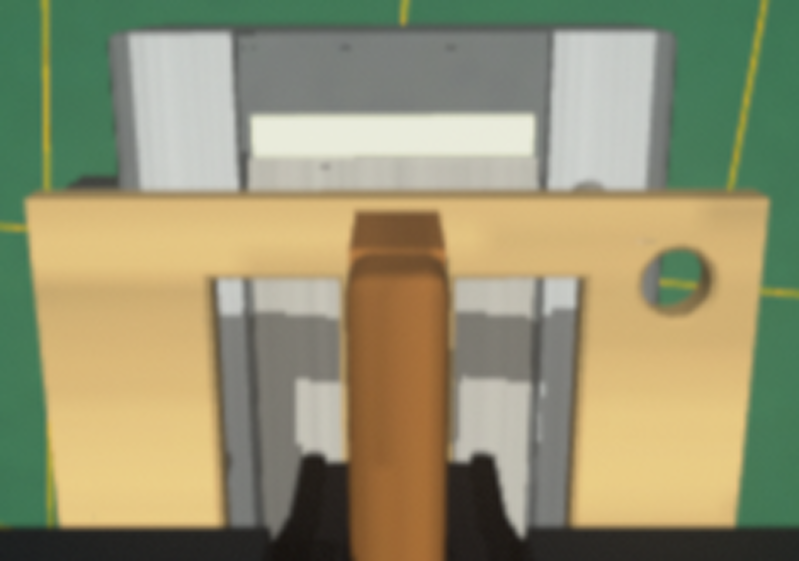

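```bash
cat > f6.py <<'E'
from f1 import *
W=pickle.load(open('pics/wrist4.pkl','rb'));o=pickle.load(open('pics/o4.pkl','rb'))
T=pickle.load(open('pics/top4.pkl','rb'))
print('----',W['position'],W['rotation'])
dz=o['tool_pos'][2]-.0246
w=uncrop([[768,199],[27,199],[676,282]],3.4,[140,100])
L=Lp[[0,3,4]]+[0,0,dz]
p=fit([(W,L,w)],[.54,-.1,.09])
b=uncrop([[656,33],[553,33],[233,33],[128,33]],3.4,[140,100])
v=fit([(W,Lb[[0,1,4,5]],b)],[.55,-.17,.09])
def seat(v): return place(v,[[0,.07,.053]])
print('seat',seat(v),'seat f1',seat([.55064,-.17688,np.radians(5.13)]))
print('plate-in-tool', Rt.from_euler('z',-o['tool_rot'][2],degrees=True).apply(np.r_[p[:2],0]-np.r_[o['tool_pos'][:2],0]))
# predicted pin top
print((proj(W,place(v,Lb[8:9]))+.5-np.array([140,100]))*3.4)
print('top cam plate corner', ((proj(T,place(p,Lp+[0,0,dz]))+.5-np.array([260,130]))*4.8).round())
E
python3 f6.py|sed '1,/----/d'
```

```text
[[0.2, -0.4], [-0.7, -0.0], [0.5, 0.7]]
pose [ 0.54294132 -0.10397044] 5.087050977225292
[[-0.0, 0.0], [0.3, 0.0], [-0.6, -0.0], [0.3, -0.0]]
pose [ 0.54813446 -0.17621375] 4.986161893190814
seat [[ 0.5420504  -0.10647865  0.053     ]] seat f1 [[ 0.54438089 -0.10716039  0.053     ]]
plate-in-tool [-0.00171417 -0.00018858  0.        ]
[[600.73876693 216.59669608]]
top cam plate corner [[237. 218.]
 [400. 184.]
 [456. 385.]
 [289. 420.]
 [267. 235.]
 [424. 367.]]
```

Emit:
send_rows:
  steps:
    - [[0,0.001,0.012],[0,0,0],0.0]
    - [[0,0.002,0.024],[0,0,0],0.0]
    - [[-0.0005,0.003,0.036],[0,0,0],0.0]
    - [[-0.0005,0.003,0.047],[0,0,0],0.0]
    - [[-0.0005,0.003,0.047],[0,0,0],0.0]

```text
time_s: 6.95
tool_pos: [0.5421, -0.1083, 0.1044]
tool_rot: [-180.0, 0.2, 4.9]
force: [-1.1, 0.4, -2.4]
grip_width: 0.0136
```

Emit:
send_rows:
  steps:
    - [[0,0,0],[0,0,0],0.0]
    - [[0,0,0],[0,0,0],0.0]
    - [[0,0,0],[0,0,0],0.0]
    - [[0,0,0],[0,0,0],0.0]
    - [[0,0,0],[0,0,0],0.0]

```text
time_s: 7.37
tool_pos: [0.5451, -0.1085, 0.1086]
tool_rot: [179.9, -0.1, 4.9]
force: [0.3, 0.6, -1.8]
grip_width: 0.0138
```

```bash
python3 -c "
from h import *
go(.5443,-.107,.105,5.1)
o=env.get_obs();print(o['tool_pos'],o['tool_rot']);pickle.dump(o,open('pics/o5.pkl','wb'))
for n in ['scene','wrist']: d=snap(n,n+'5')
im=cv2.imread('pics/scene5.png');cv2.imwrite('pics/s5c.png',cv2.resize(im[210:310,140:240],None,fx=5,fy=5,interpolation=cv2.INTER_CUBIC))
im=cv2.imread('pics/wrist5.png');cv2.imwrite('pics/w5c.png',cv2.resize(im[100:265,140:375],None,fx=3.4,fy=3.4,interpolation=cv2.INTER_CUBIC))
"
```

```text
total shift [-0.0006 -0.0016  0.0036] turn [ 0.0022 -0.0025 -0.003 ] t 7.3667
[[-0.0006, -0.0016, 0.0036], [0.0022, -0.0025, -0.003]]
[ 0.54505388 -0.1085082   0.10864936] [ 1.79874428e+02 -1.46176108e-01  4.92620536e+00]
```

View pics/w5c.png

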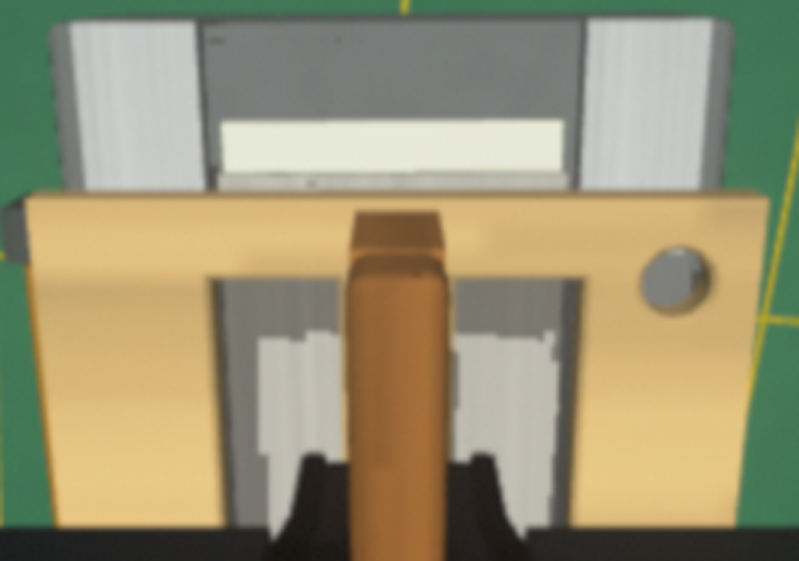

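View pics/s5c.png

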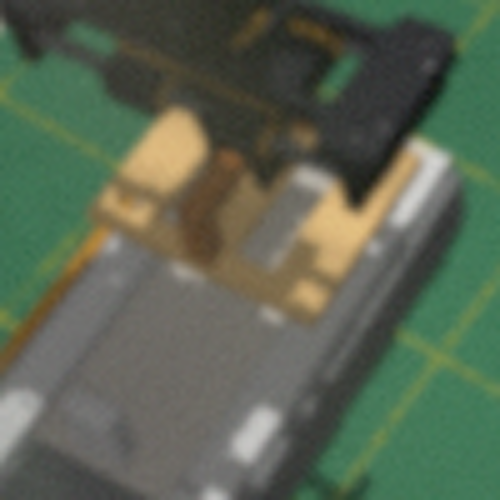

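```bash
cat > f7.py <<'E'
from f1 import *
import sys
n=sys.argv[1]; c=eval(sys.argv[2])  # rail corners +x outer,inner,-x inner,outer
W=pickle.load(open(f'pics/wrist{n}.pkl','rb'));o=pickle.load(open(f'pics/o{n}.pkl','rb'))
print('----')
dz=o['tool_pos'][2]-.0246
w=uncrop([[768,199],[27,199],[676,282]],3.4,[140,100])
p=fit([(W,Lp[[0,3,4]]+[0,0,dz],w)],[.54,-.1,.09])
b=uncrop(c,3.4,[140,100])
v=fit([(W,Lb[[0,1,4,5]],b)],[.55,-.17,.09])
print('seat-plate in box axes', place([0,0,-v[2]],place(v,[[0,.07,0]])-np.r_[p[:2],0]),'dyaw',np.degrees(v[2]-p[2]),'underside',dz)
u,w0=(np.array(o['tool_pos'][:2]),0)
s=place([.55064,-.17688,np.radians(5.13)],[[0,.07,0]])[0]
print('f1 seat-tool',(s[:2]-u))
for z,r in((.071,.003),(.064,.005)):
    print('pin',z,((proj(W,place(v,[[.048+r*a,.105+r*q,z] for a,q in((0,0),(1,0),(-1,0),(0,1),(0,-1))]))+.5-np.array([140,100]))*3.4).round().tolist())
im=W['pixels'][165:200,320:358,::-1]
cv2.imwrite(f'pics/hole{n}.png',cv2.resize(im,None,fx=16,fy=16,interpolation=cv2.INTER_CUBIC))
E
python3 f7.py 5 '[[716,20],[585,20],[198,22],[70,23]]'|sed '1,/----/d'
```

```text
[[0.2, -0.4], [-0.8, -0.0], [0.5, 0.7]]
pose [ 0.54315786 -0.10820852] 4.980016852147806
[[-0.8, -0.1], [1.2, 0.1], [-0.7, 0.1], [0.4, -0.1]]
pose [ 0.5487588  -0.17603974] 5.155381923545156
seat-plate in box axes [[-0.00051682  0.0019399   0.        ]] dyaw 0.1753650713973502 underside 0.08404935952296586
f1 seat-tool [-0.00067299  0.00134781]
pin 0.071 [[648.0, 244.0], [664.0, 244.0], [632.0, 244.0], [649.0, 229.0], [647.0, 260.0]]
pin 0.064 [[640.0, 236.0], [666.0, 236.0], [615.0, 236.0], [642.0, 211.0], [639.0, 261.0]]
```

View pics/hole5.png

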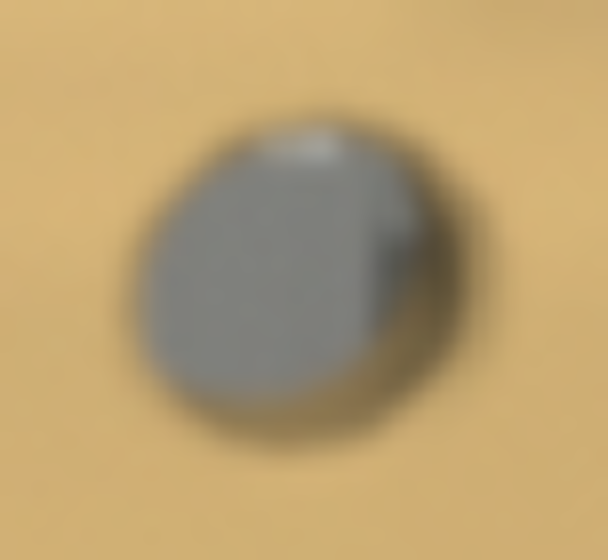

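Emit:
send_rows:
  steps:
    - [[0,-0.0005,0.002],[0,0,-0.001],0.0]
    - [[-0.0005,-0.001,0.004],[0,0,-0.002],0.0]
    - [[-0.0005,-0.0016,0.006],[0,0,-0.003],0.0]
    - [[-0.0005,-0.0016,0.008],[0,0,-0.003],0.0]
    - [[-0.0005,-0.0016,0.008],[0,0,-0.003],0.0]

```text
time_s: 7.88
tool_pos: [0.5436, -0.1068, 0.0994]
tool_rot: [179.9, -0.0, 5.1]
force: [0.0, -0.5, -2.3]
grip_width: 0.0139
```

Emit:
send_rows:
  steps:
    - [[0,0,0],[0,0,0],0.0]
    - [[0,0,0],[0,0,0],0.0]
    - [[0,0,0],[0,0,0],0.0]
    - [[0,0,0],[0,0,0],0.0]
    - [[0,0,0],[0,0,0],0.0]

```text
time_s: 8.3
tool_pos: [0.5441, -0.1069, 0.1002]
tool_rot: [179.9, -0.1, 5.1]
force: [-0.5, -0.7, -2.4]
grip_width: 0.0135
```

```bash
python3 -c "
from h import *
o=env.get_obs();print(o['tool_pos'],o['tool_rot']);pickle.dump(o,open('pics/o6.pkl','wb'))
for n in ['wrist']: d=snap(n,n+'6')
im=cv2.imread('pics/wrist6.png');cv2.imwrite('pics/w6c.png',cv2.resize(im[100:265,140:375],None,fx=3.4,fy=3.4,interpolation=cv2.INTER_CUBIC))
im=d['pixels'][165:200,320:358,::-1]
cv2.imwrite(f'pics/hole6.png',cv2.resize(im,None,fx=16,fy=16,interpolation=cv2.INTER_CUBIC))
"
```

```text
[ 0.54409786 -0.1069051   0.10017592] [ 1.79897800e+02 -1.00011992e-01  5.10260139e+00]
```

View pics/w6c.png

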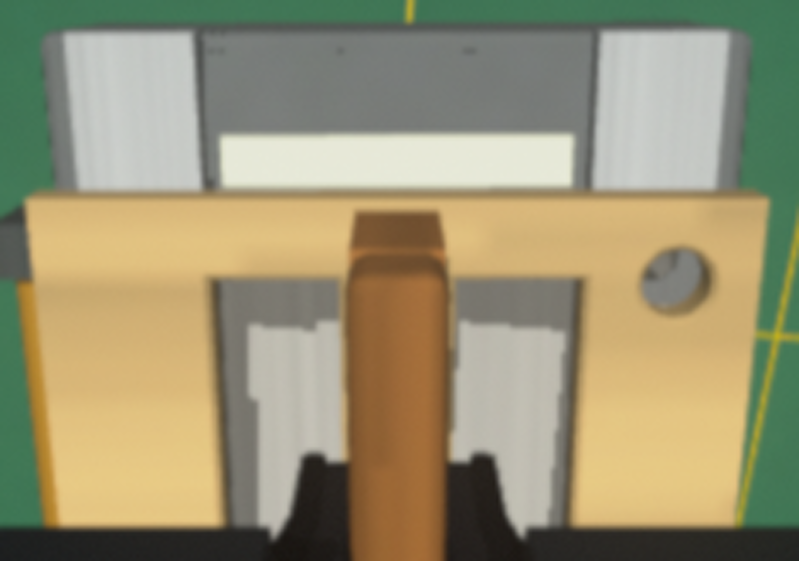

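View pics/hole6.png

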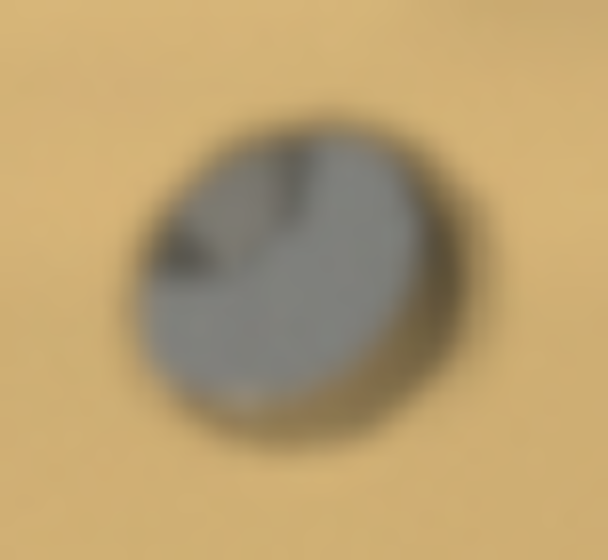

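```bash
python3 f7.py 6 '[[730,32],[599,32],[196,33],[64,33]]'|sed '1,/----/d'
cat > f8.py <<'E'
from f1 import *
import sys
n=sys.argv[1]
W=pickle.load(open(f'pics/wrist{n}.pkl','rb'));o=pickle.load(open(f'pics/o{n}.pkl','rb'))
dz=o['tool_pos'][2]-.0246
print('----')
w=uncrop([[768,199],[27,199],[676,282]],3.4,[140,100])
p=fit([(W,Lp[[0,3,4]]+[0,0,dz],w)],[.54,-.1,.09],0)
f=lambda L:((proj(W,place(p,L))+.5-np.array([320,165]))*16).round().tolist()
th=np.linspace(0,2*np.pi,8,endpoint=False)
print('hole top',f([[.048,.035,dz+.008]]),'bottom',f([[.048,.035,dz]]))
for z in(.071,.064): print('pin',z,f([[.048,.035,z],[.051,.035,z],[.048,.038,z]]))
E
python3 f8.py 6|sed '1,/----/d'
```

```text
[[0.2, -0.4], [-0.7, -0.0], [0.5, 0.7]]
pose [ 0.54227706 -0.10664925] 5.157959395717906
[[-0.0, -0.0], [0.6, 0.1], [-0.8, -0.0], [0.1, 0.0]]
pose [ 0.54869232 -0.17610839] 5.157179962988117
seat-plate in box axes [[0.00014573 0.00024538 0.        ]] dyaw -0.0007794327297897173 underside 0.07557591588024538
f1 seat-tool [ 0.00028303 -0.00025529]
pin 0.071 [[662.0, 265.0], [678.0, 265.0], [646.0, 265.0], [663.0, 249.0], [661.0, 281.0]]
pin 0.064 [[653.0, 256.0], [680.0, 256.0], [627.0, 256.0], [655.0, 230.0], [652.0, 281.0]]
pose [ 0.54227706 -0.10664925] 5.157959395717906
hole top [[311.0, 301.0]] bottom [[259.0, 244.0]]
pin 0.071 [[231.0, 213.0], [309.0, 213.0], [237.0, 138.0]]
pin 0.064 [[191.0, 169.0], [266.0, 169.0], [196.0, 96.0]]
```

Emit:
send_rows:
  steps:
    - [[0,0,0.002],[0,0,0],0.0]
    - [[0,0,0.004],[0,0,0],0.0]
    - [[0,0,0.007],[0,0,0],0.0]
    - [[0,0,0.01],[0,0,0],0.0]
    - [[0,0,0.012],[0,0,0],0.0]

```text
time_s: 8.77
tool_pos: [0.5437, -0.1069, 0.0875]
tool_rot: [179.9, -0.1, 5.1]
force: [-1.0, 0.1, -2.7]
grip_width: 0.0134
```

```bash
python3 -c "
from h import *
go(.5443,-.107,.0776,5.13)
o=env.get_obs();print(o['tool_pos'],o['tool_rot'],o['force'],o['wrist_torque'])"
```

```text
total shift [0.0006 0.0001 0.0099] turn [ 0.0015 -0.0009 -0.0005] t 8.7667
[[0.0006, 0.0001, 0.0099], [0.0015, -0.0009, -0.0005]]
[ 0.54371803 -0.10688956  0.08745173] [ 1.79915535e+02 -5.15840399e-02  5.10070124e+00] [-0.99592954  0.05991595 -2.7254079 ] [-0.00448141 -0.0803169  -0.0033548 ]
```

Emit:
send_rows:
  steps:
    - [[0,0,0.002],[0,0,0],0.0]
    - [[0,0,0.004],[0,0,0],0.0]
    - [[0,0,0.006],[0,0,0],0.0]
    - [[0,0,0.008],[0,0,0],0.0]
    - [[0,0,0.0095],[0,0,0],0.0]

```text
time_s: 9.18
tool_pos: [0.544, -0.1069, 0.0783]
tool_rot: [179.9, -0.1, 5.1]
force: [0.8, 0.8, -1.2]
grip_width: 0.0138
```

```bash
python3 -c "
from h import *
o=env.get_obs();print(o['tool_pos'],o['tool_rot'],o['force'],o['wrist_torque'])
for n in ['wrist']: d=snap(n,n+'7')
im=cv2.imread('pics/wrist7.png');cv2.imwrite('pics/w7c.png',cv2.resize(im[100:265,140:375],None,fx=3.4,fy=3.4,interpolation=cv2.INTER_CUBIC))
"
```

```text
[ 0.54398266 -0.10691755  0.07831964] [ 1.79905150e+02 -8.07353987e-02  5.10201177e+00] [ 0.79160449  0.76872089 -1.24395887] [ 0.00035094 -0.07980981 -0.01077062]
```

View pics/w7c.png

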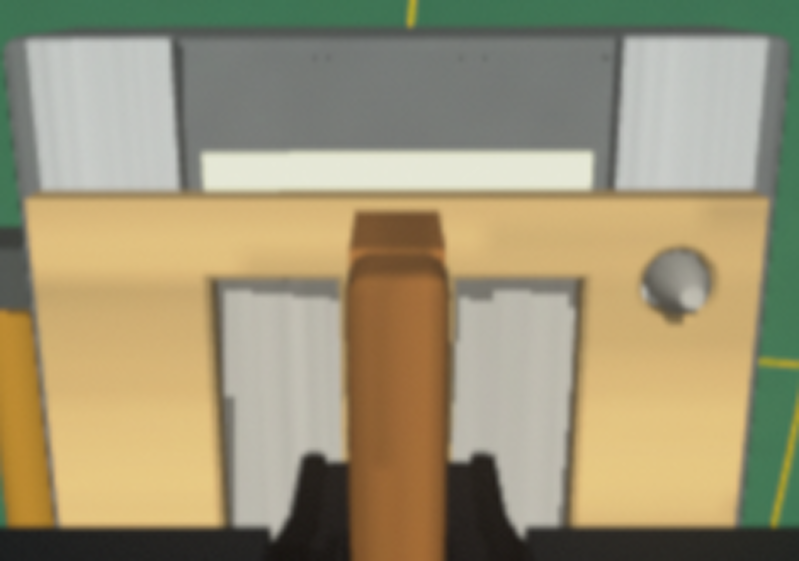

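Emit:
send_rows:
  steps:
    - [[0,0,0.0005],[0,0,0],0.0]
    - [[0,0,0.001],[0,0,0],0.0]
    - [[0,0,0.0015],[0,0,0],0.0]
    - [[0,0,0.002],[0,0,0],0.0]
    - [[0,0,0.002],[0,0,0],0.0]

```text
time_s: 9.65
tool_pos: [0.5441, -0.107, 0.0776]
tool_rot: [179.9, -0.1, 5.1]
force: [-4.0, 0.0, 5.4]
grip_width: 0.0136
```

Emit:
send_rows:
  steps:
    - [[0,0,0],[0,0,0],0.04]
    - [[0,0,0],[0,0,0],0.04]
    - [[0,0,0],[0,0,0],0.04]
    - [[0,0,0],[0,0,0],0.04]
    - [[0,0,0],[0,0,0],0.04]

```text
time_s: 10.07
tool_pos: [0.5442, -0.107, 0.0766]
tool_rot: [179.9, -0.1, 5.1]
force: [0.6, 0.0, -0.4]
grip_width: 0.0366
```

```bash
python3 -c "
from h import *
o=env.get_obs();print(o['tool_pos'],o['force'],o['wrist_torque'])
d=snap('wrist','wrist8')"
```

```text
[ 0.54415375 -0.10696815  0.07655502] [ 0.64975224  0.01704095 -0.36657643] [-0.02544516 -0.12299794  0.00209038]
```

View pics/wrist8.png

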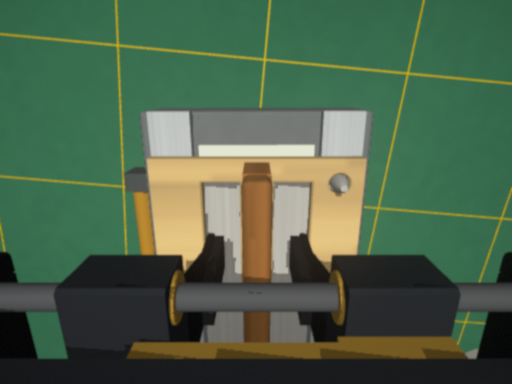

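Emit:
send_rows:
  steps:
    - [[0,0,-0.008],[0,0,0],0.04]
    - [[0,0,-0.03],[0,0,0],0.04]
    - [[0,0,-0.06],[0,0,0],0.04]
    - [[0,0,-0.09],[0,0,0],0.04]
    - [[0,0,-0.11],[0,0,0],0.04]

```text
time_s: 10.53
tool_pos: [0.5449, -0.1066, 0.19]
tool_rot: [179.8, -0.3, 5.1]
force: [0.4, -1.3, 0.9]
grip_width: 0.0399
```

```bash
python3 -c "
from h import *
o=env.get_obs();print(o['qpos'].round(0),o['tool_pos'],o['force'])
go(.556,-.2366,.17,-84.9,15)
for n in ['wrist','scene']: d=snap(n,n+'9')
im=cv2.imread('pics/scene9.png');cv2.imwrite('pics/s9c.png',cv2.resize(im[200:360,110:250],None,fx=3.6,fy=3.6,interpolation=cv2.INTER_CUBIC))"
```

```text
[ 45.  11. -41.  98.   8.  73.   7.] [ 0.54493134 -0.10660578  0.19002699] [ 0.42399266 -1.30973375  0.92453584]
total shift [-0.0007  0.1304  0.0204] turn [-1.4000e-03 -6.0000e-03  1.5712e+00] t 10.5333
[[-0.0, 0.0087, 0.0014], [-0.0001, -0.0004, 0.1047]]
[[-0.0001, 0.0174, 0.0027], [-0.0002, -0.0008, 0.2095]]
[[-0.0001, 0.0261, 0.0041], [-0.0003, -0.0012, 0.3142]]
[[-0.0002, 0.0348, 0.0054], [-0.0004, -0.0016, 0.419]]
[[-0.0002, 0.0435, 0.0068], [-0.0005, -0.002, 0.5237]]
[[-0.0003, 0.0522, 0.0082], [-0.0006, -0.0024, 0.6285]]
[[-0.0003, 0.0609, 0.0095], [-0.0007, -0.0028, 0.7332]]
[[-0.0004, 0.0695, 0.0109], [-0.0008, -0.0032, 0.838]]
[[-0.0004, 0.0782, 0.0122], [-0.0009, -0.0036, 0.9427]]
[[-0.0005, 0.0869, 0.0136], [-0.001, -0.004, 1.0475]]
[[-0.0005, 0.0956, 0.015], [-0.0011, -0.0044, 1.1522]]
[[-0.0005, 0.1043, 0.0163], [-0.0011, -0.0048, 1.257]]
[[-0.0006, 0.113, 0.0177], [-0.0012, -0.0052, 1.3617]]
[[-0.0006, 0.1217, 0.019], [-0.0013, -0.0056, 1.4665]]
[[-0.0007, 0.1304, 0.0204], [-0.0014, -0.006, 1.5712]]
```

View pics/wrist9.png

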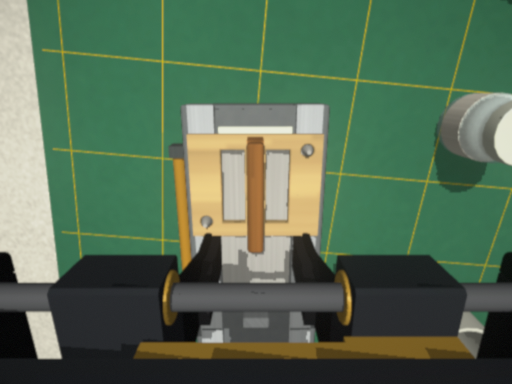

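View pics/s9c.png

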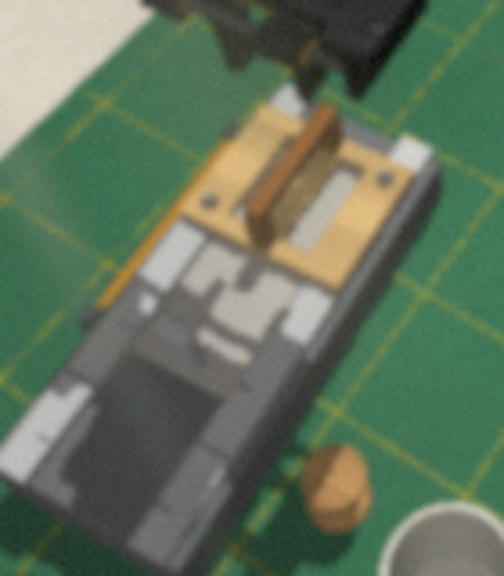

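Emit:
send_rows:
  steps:
    - [[0,0.009,0],[0,0,0.105],0.04]
    - [[0,0.017,0],[0,0,0.21],0.04]
    - [[0,0.026,0],[0,0,0.315],0.04]
    - [[0,0.035,0],[0,0,0.42],0.04]
    - [[0,0.044,0],[0,0,0.525],0.04]

```text
time_s: 11.05
tool_pos: [0.5473, -0.1509, 0.186]
tool_rot: [180.0, -0.1, -25.3]
force: [1.1, 0.4, -0.1]
grip_width: 0.04
```

```bash
python3 -c "
from h import *
o=env.get_obs();print(o['qpos'].round(0))
go(.556,-.2366,.18,-84.9)"
```

```text
[ 44.  12. -36.  97.   8.  73. -18.]
total shift [0.0444 0.0738 0.0061] turn [ 2.0000e-04 -1.4000e-03  1.0409e+00] t 11.05
[[0.0444, 0.0738, 0.0061], [0.0002, -0.0014, 1.0409]]
```

Emit:
send_rows:
  steps:
    - [[0.004,0.007,0],[0,0,0.105],0.04]
    - [[0.009,0.015,0],[0,0,0.21],0.04]
    - [[0.013,0.022,0],[0,0,0.315],0.04]
    - [[0.018,0.03,0],[0,0,0.42],0.04]
    - [[0.022,0.037,0],[0,0,0.525],0.04]

```text
time_s: 11.47
tool_pos: [0.5516, -0.1939, 0.186]
tool_rot: [180.0, -0.1, -55.4]
force: [-0.3, 0.2, -1.0]
grip_width: 0.0402
```

```bash
python3 -c "
from h import *
go(.556,-.2366,.17,-84.9)"
```

```text
total shift [0.0376 0.0207 0.016 ] turn [-1.000e-04 -1.300e-03  5.154e-01] t 11.4667
[[0.0376, 0.0207, 0.016], [-0.0001, -0.0013, 0.5154]]
```

Emit:
send_rows:
  steps:
    - [[0.008,0.004,0.003],[0,0,0.11],0.04]
    - [[0.016,0.009,0.006],[0,0,0.22],0.04]
    - [[0.024,0.013,0.01],[0,0,0.33],0.04]
    - [[0.032,0.018,0.013],[0,0,0.44],0.04]
    - [[0.0376,0.0207,0.016],[0,0,0.515],0.04]

```text
time_s: 11.88
tool_pos: [0.556, -0.2371, 0.1698]
tool_rot: [-180.0, -0.1, -84.9]
force: [0.8, -0.1, -0.2]
grip_width: 0.04
```

Emit:
send_rows:
  steps:
    - [[0,0,0],[0,0,0],0.05]
    - [[0,0,0],[0,0,0],0.05]
    - [[0,0,0],[0,0,0],0.05]
    - [[0,0,0],[0,0,0],0.05]
    - [[0,0,0],[0,0,0],0.05]

```text
time_s: 12.3
tool_pos: [0.5568, -0.2355, 0.171]
tool_rot: [-179.9, -0.1, -84.5]
force: [0.1, -0.1, -0.5]
grip_width: 0.0495
```

```bash
python3 -c "
from h import *
go(.556,-.2366,.06,-84.9)
o=env.get_obs();print(o['tool_pos']);pickle.dump(o,open('pics/o10.pkl','wb'))
for n in ['wrist','scene']: d=snap(n,n+'10')"
```

```text
total shift [0.0009 0.0011 0.111 ] turn [-0.0018 -0.0017  0.0077] t 12.3
[[0.0009, 0.0011, 0.111], [-0.0018, -0.0017, 0.0077]]
[ 0.55681853 -0.23545924  0.17101703]
```

View pics/wrist10.png

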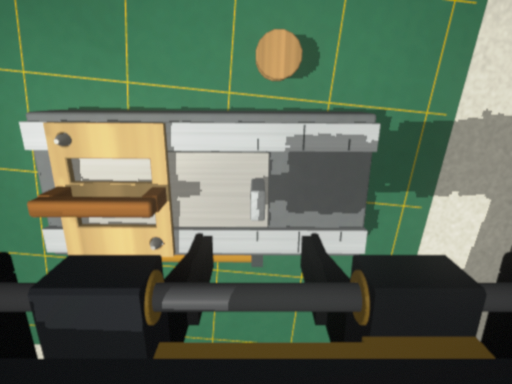

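View pics/scene10.png

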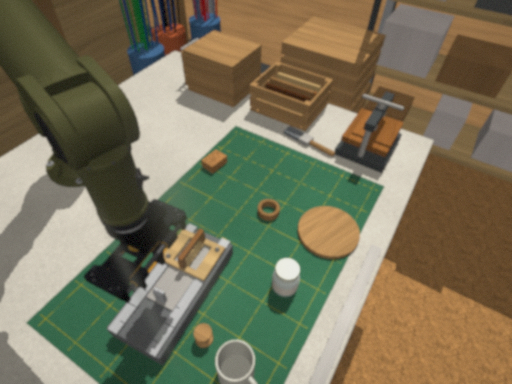

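```bash
python3 -c "
from h import *
W=pickle.load(open('pics/wrist10.pkl','rb'))
v=[.55064,-.17688,np.radians(5.13)]
print(proj(W,place(v,[[0,-.06,.093],[0.05,-.06,.053],[-.05,-.06,.053],[.05,-.1,.053],[-.05,-.1,.053],[0.05,-.14,.053],[-.05,-.14,.053],[.062,-.165,.053],[-.062,-.165,.053]])).round(1))
im=W['pixels'][105:260,165:385,::-1];cv2.imwrite('pics/w10c.png',cv2.resize(im,None,fx=3.6,fy=3.6,interpolation=cv2.INTER_CUBIC))
"
```

```text
[[258.8 204.2]
 [258.9 134.7]
 [258.  239.5]
 [304.9 135. ]
 [299.4 239.7]
 [350.8 135.3]
 [340.8 239.9]
 [381.2 121.3]
 [365.3 251.2]]
```

View pics/w10c.png

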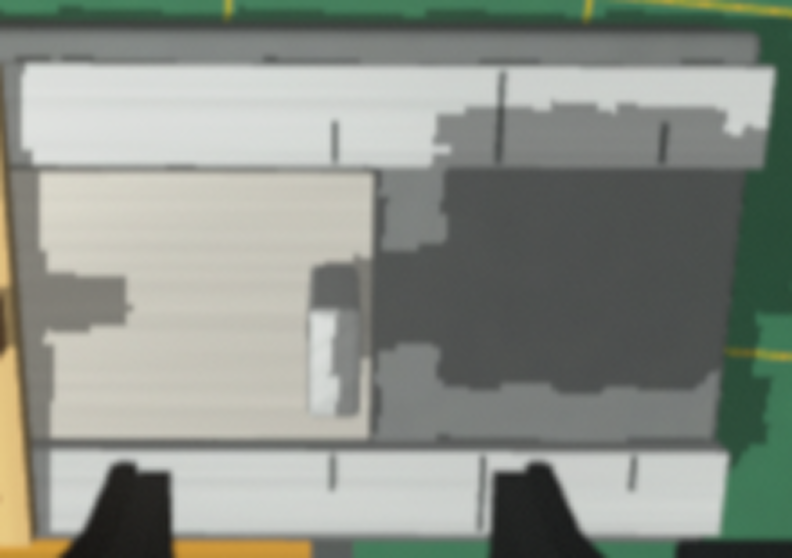

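Emit:
send_rows:
  steps:
    - [[0,0,0.02],[0,0,0.004],0.05]
    - [[0.0005,0.001,0.04],[0,0,0.007],0.05]
    - [[0.0005,0.001,0.055],[0,0,0.007],0.05]
    - [[0.0005,0.001,0.07],[0,0,0.007],0.05]
    - [[0.0005,0.001,0.07],[0,0,0.007],0.05]

```text
time_s: 12.82
tool_pos: [0.5536, -0.236, 0.0976]
tool_rot: [179.8, 0.1, -84.9]
force: [0.3, 0.1, 0.4]
grip_width: 0.0499
```

```bash
python3 -c "
from h import *
go(.556,-.2366,.06,-84.9)
W=snap('wrist','wrist11')"
```

```text
total shift [ 0.0009 -0.0024  0.0376] turn [ 0.0033  0.0011 -0.0007] t 12.8167
[[0.0009, -0.0024, 0.0376], [0.0033, 0.0011, -0.0007]]
```

View pics/wrist11.png

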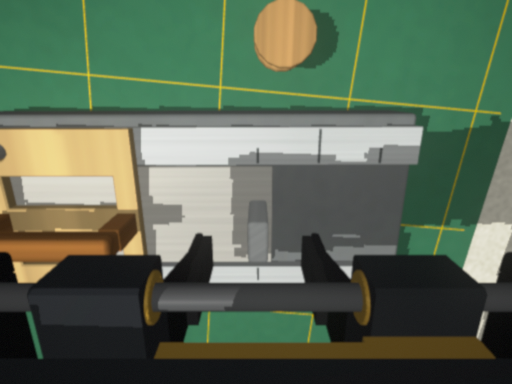

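Emit:
send_rows:
  steps:
    - [[0,0,0.01],[0,0,0],0.05]
    - [[0.0005,0,0.02],[0,0,0],0.05]
    - [[0.0005,0,0.03],[0,0,0],0.05]
    - [[0.0005,0,0.039],[0,0,0],0.05]
    - [[0.0005,0,0.039],[0,0,0],0.05]

```text
time_s: 13.28
tool_pos: [0.5544, -0.2369, 0.0593]
tool_rot: [179.9, 0.0, -85.0]
force: [-0.6, 0.6, -0.7]
grip_width: 0.0498
```

```bash
python3 -c "
from h import *
go(.556,-.2366,.06,-84.9)
o=env.get_obs();print(o['tool_pos'],o['force'])
W=snap('wrist','wrist12')"
```

```text
total shift [-0.0001 -0.0017 -0.0007] turn [ 0.0018  0.0002 -0.0012] t 13.2833
[[-0.0001, -0.0017, -0.0007], [0.0018, 0.0002, -0.0012]]
[ 0.5543563  -0.23688532  0.05930874] [-0.57394736  0.56229034 -0.68571466]
```

View pics/wrist12.png

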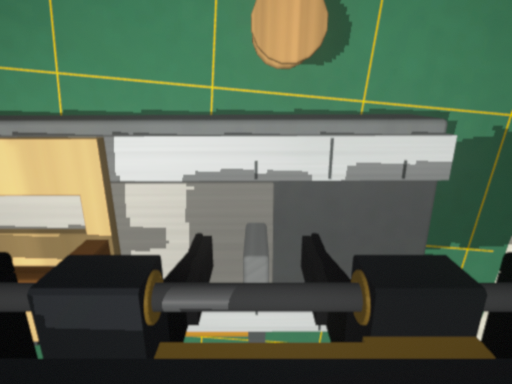

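Tab lies between the open fingers (col 257). Close with 40 N.

Emit:
send_rows:
  steps:
    - [[0,0,0],[0,0,0],0.0]
    - [[0,0,0],[0,0,0],0.0]
    - [[0,0,0],[0,0,0],0.0]
    - [[0,0,0],[0,0,0],0.0]
    - [[0,0,0],[0,0,0],0.0]
  grip_force: 40

```text
time_s: 13.75
tool_pos: [0.5562, -0.2375, 0.0622]
tool_rot: [-179.9, -0.1, -85.0]
force: [-0.1, -0.8, -0.0]
grip_width: 0.0247
```

Emit:
send_rows:
  steps:
    - [[0,0,0],[0,0,0],0.0]
    - [[0,0,0],[0,0,0],0.0]
    - [[0,0,0],[0,0,0],0.0]
    - [[0,0,0],[0,0,0],0.0]
    - [[0,0,0],[0,0,0],0.0]

```text
time_s: 14.17
tool_pos: [0.5559, -0.2364, 0.062]
tool_rot: [-179.9, -0.0, -84.9]
force: [-1.7, 2.9, 3.8]
grip_width: 0.0118
```

```bash
python3 -c "
from h import *
e=np.radians(5.13)
o=env.get_obs();print(o['tool_pos'],o['force'],o['tool_rot']);pickle.dump(o,open('pics/o13.pkl','wb'))
t=o['tool_pos']+.04*np.array([np.sin(e),-np.cos(e),0])
go(*t,o['tool_rot'][2])
W=snap('wrist','wrist13')
im=W['pixels'][105:260,100:480,::-1];cv2.imwrite('pics/w13c.png',cv2.resize(im,None,fx=2.1,fy=2.1,interpolation=cv2.INTER_CUBIC))
"
```

```text
[ 0.55594961 -0.23638566  0.06195633] [-1.66845318  2.93897675  3.8452873 ] [-1.79928143e+02 -3.80186521e-02 -8.49280414e+01]
total shift [ 0.04 -0.    0.  ] turn [-0.0013 -0.0007  0.    ] t 14.1667
[[0.04, -0.0, 0.0], [-0.0013, -0.0007, 0.0]]
```

View pics/w13c.png

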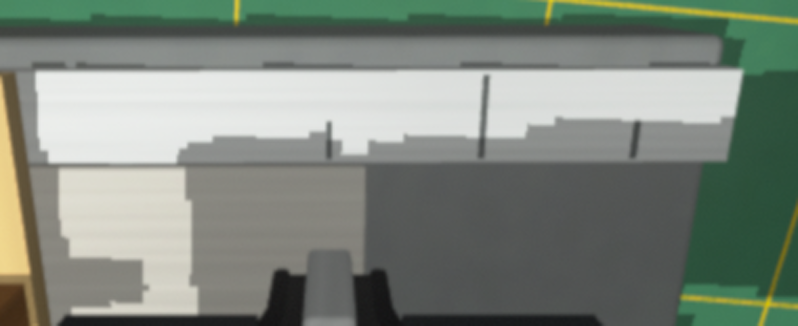

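Emit:
send_rows:
  steps:
    - [[0.003,0,0],[0,0,0],0.0]
    - [[0.007,0,0],[0,0,0],0.0]
    - [[0.011,0,0],[0,0,0],0.0]
    - [[0.015,0,0],[0,0,0],0.0]
    - [[0.02,0,0],[0,0,0],0.0]

```text
time_s: 14.63
tool_pos: [0.5577, -0.2561, 0.0619]
tool_rot: [-179.9, 0.0, -84.9]
force: [-2.5, 6.0, 4.6]
grip_width: 0.0112
```

Emit:
send_rows:
  steps:
    - [[0.005,0,0],[0,0,0],0.0]
    - [[0.01,0,0],[0,0,0],0.0]
    - [[0.015,0,0],[0,0,0],0.0]
    - [[0.018,0,0],[0,0,0],0.0]
    - [[0.02,0,0],[0,0,0],0.0]

```text
time_s: 15.05
tool_pos: [0.5595, -0.2749, 0.062]
tool_rot: [-180.0, 0.1, -84.9]
force: [-3.8, 8.9, 5.7]
grip_width: 0.0118
```

Emit:
send_rows:
  steps:
    - [[0,0,0],[0,0,0],0.0]
    - [[0,0,0],[0,0,0],0.0]
    - [[0,0,0],[0,0,0],0.0]
    - [[0,0,0],[0,0,0],0.0]
    - [[0,0,0],[0,0,0],0.0]

```text
time_s: 15.47
tool_pos: [0.5594, -0.2749, 0.062]
tool_rot: [-180.0, 0.1, -84.9]
force: [-3.1, 8.4, 6.0]
grip_width: 0.0118
```

```bash
cat > chk.py <<'E'
from h import *
import sys
n=sys.argv[1]
e=np.radians(5.13)
o=env.get_obs();a=pickle.load(open('pics/o13.pkl','rb'))
print(o['tool_pos'],o['force'],o['tool_rot'],o['grip_width'])
print('travel',(o['tool_pos']-a['tool_pos'])@np.array([np.sin(e),-np.cos(e),0]))
W=snap('wrist','wrist'+n)
im=W['pixels'][105:260,100:480,::-1];cv2.imwrite(f'pics/w{n}c.png',cv2.resize(im,None,fx=2.1,fy=2.1,interpolation=cv2.INTER_CUBIC))
v=[.55064,-.17688,e]
print('half notch,tab top pred at travel .04', ((proj(W,place(v,[[.05,-.1,.053],[.0,-.1,.093],[0.013,-.1,.093]]))+.5-np.array([100,105]))*2.1).round(1).tolist())
E
python3 chk.py 14
```

```text
[ 0.55944752 -0.27486092  0.0619604 ] [-3.11800997  8.37999794  5.95838056] [-1.79958029e+02  9.14398159e-02 -8.48985840e+01] 0.011819766147145343
travel 0.03863391122547931
half notch,tab top pred at travel .04 [[338.9, 111.0], [340.3, 365.3], [340.5, 313.3]]
```

View pics/w14c.png

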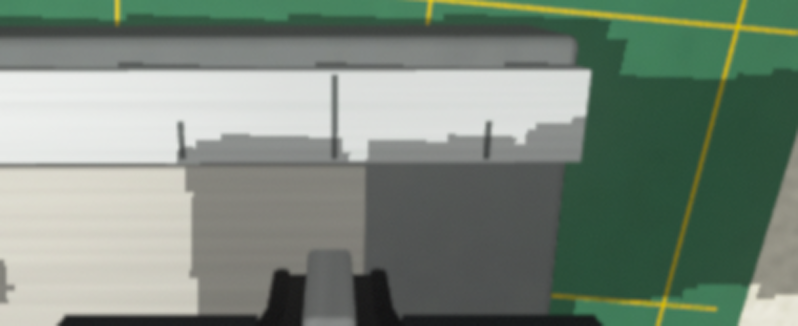

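Emit:
send_rows:
  steps:
    - [[0.0005,0,0],[0,0,0],0.0]
    - [[0.001,0,0],[0,0,0],0.0]
    - [[0.0015,0,0],[0,0,0],0.0]
    - [[0.0016,0,0],[0,0,0],0.0]
    - [[0.0016,0,0],[0,0,0],0.0]

```text
time_s: 15.93
tool_pos: [0.5595, -0.2759, 0.0619]
tool_rot: [-180.0, 0.1, -84.9]
force: [-3.4, 7.8, 6.8]
grip_width: 0.0118
```

Emit:
send_rows:
  steps:
    - [[0,0,0],[0,0,0],0.0]
    - [[0,0,0],[0,0,0],0.0]
    - [[0,0,0],[0,0,0],0.0]
    - [[0,0,0],[0,0,0],0.0]
    - [[0,0,0],[0,0,0],0.0]

```text
time_s: 16.35
tool_pos: [0.5595, -0.2759, 0.0619]
tool_rot: [-180.0, 0.1, -84.9]
force: [-2.8, 9.0, 6.7]
grip_width: 0.0117
```

```bash
python3 chk.py 15; python3 -c "
from h import *
for n in ['top','scene']: snap(n,n+'15')
im=cv2.imread('pics/scene15.png');cv2.imwrite('pics/s15c.png',cv2.resize(im[200:370,100:260],None,fx=3.5,fy=3.5,interpolation=cv2.INTER_CUBIC))"
```

```text
[ 0.55953495 -0.27593604  0.06193969] [-2.81966529  8.97468663  6.65723126] [-1.79974490e+02  1.27748284e-01 -8.48799803e+01] 0.011662563272094207
travel 0.03971254477028937
half notch,tab top pred at travel .04 [[334.8, 111.0], [335.4, 365.4], [335.5, 313.4]]
```

View pics/w15c.png

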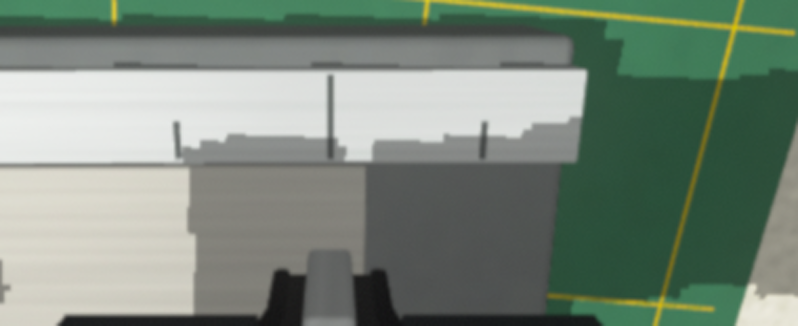

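View pics/s15c.png

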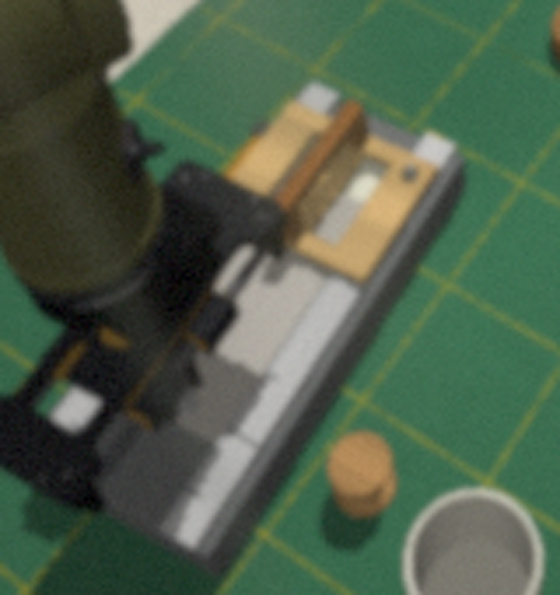

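View pics/top15.png

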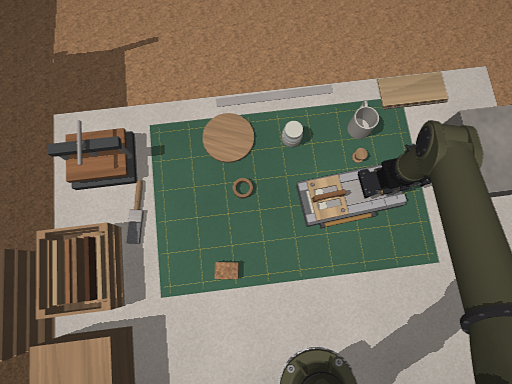

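Emit:
send_rows:
  steps:
    - [[0.0002,0,0],[0,0,0],0.0]
    - [[0.0004,0,0],[0,0,0],0.0]
    - [[0.0005,0,0],[0,0,0],0.0]
    - [[0.0005,0,0],[0,0,0],0.0]
    - [[0.0005,0,0],[0,0,0],0.0]

```text
time_s: 16.92
tool_pos: [0.5596, -0.2763, 0.062]
tool_rot: [-180.0, 0.1, -84.9]
force: [-4.1, 8.6, 7.8]
grip_width: 0.0116
```

Emit:
send_rows:
  steps:
    - [[0,0,0],[0,0,0],0.0]
    - [[0,0,0],[0,0,0],0.0]
    - [[0,0,0],[0,0,0],0.0]
    - [[0,0,0],[0,0,0],0.0]
    - [[0,0,0],[0,0,0],0.0]

```text
time_s: 17.33
tool_pos: [0.5596, -0.2764, 0.062]
tool_rot: [-180.0, 0.1, -84.9]
force: [-3.5, 8.7, 7.0]
grip_width: 0.0118
```

```bash
python3 chk.py 16; python3 -c "
from h import *
print(env.get_obs()['joint_velocities'].round(2)); print(env.sign_off())"
```

```text
[ 0.55957487 -0.27636769  0.06195482] [-3.49275133  8.73885825  7.02260628] [-1.79977569e+02  1.30171900e-01 -8.48751366e+01] 0.01178720624667877
travel 0.04014603269678278
half notch,tab top pred at travel .04 [[333.3, 111.0], [333.6, 365.4], [333.6, 313.4]]
[ 0.04  0.01 -0.04 -0.02  0.09 -0.07 -0.05]
the job is handed in; nothing more can be done
None
```

The mask plate is on both pins, flush on the rails and released. The shutter is held at half travel by its tab with a 40 N grip, and I handed the job in at about 17.5 s.

- **Plate:** Both pins showed through its holes after release. It met the rails at the height I had worked out from the box's dimensions, pressed with about 8 N.
- **Shutter:** The arm's own position gave a travel of 40.1 mm. The force against it was about 9 N, which matches the spring at half travel. In the last picture I viewed, just before a final 0.4 mm nudge, the tab was within about 0.5 mm of the long middle notches.
- **Bystanders:** The last overhead picture showed none of them moved.

**Disagreements:** The wrist camera read about 1.7 mm off in x compared with the arm and the other cameras. The arm also carried a steady sideways force of about 3 N and an upward force of about 7 N while gripping the tab. I did not chase either; no check failed.

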